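# Open the bolted stock-pen gate and hold it ajar

### The arm

A 6-joint arm with a two-finger parallel gripper is mounted at the origin on the work surface. World frame = base frame: x ahead of the robot, y to its left, z up, the work surface at z = 0. Lengths are in mm, angles in rad, forces in N, time in s.
With the tool pointing down it reaches from about 350 to 875 mm from the base axis. Payload 4.2 kg.
Tool frame: the origin (TCP) lies midway between the tips of the shut fingers; the grasp point (between the pads) lies 19 mm behind it; z points along the fingers, y is the line along which they close (so a half turn about z gives the same grasp; the last joint's range is limited). The gripper opens to 85 mm and grips with 20 to 120 N. Pads are 22 mm wide; open, the fingers measure 114 mm over their backs; the gripper's body (76 mm by 85 mm) begins 54 mm behind the grasp point. The pads swing forward as they close: fully open they stand 13 mm farther back than shut.
Start: joints at [1.469, 0.385, 0.008, 0, -1.194, -0.259], TCP at [220.606, 584.75, 231.312] pointing down, gripper open.
Joint ranges: [-3.14, 3.14], [-1.21, 2.06], [-1.07, 1.41], [-3.16, 2.05], [-2.99, -0.16], [-3.1, 3.1]. Speed limits (rad/s): [2.79, 2.79, 3.14, 3.14, 3.14, 3.14].

### API

Orientations are given as a unit quaternion [x, y, z, w].
In Python, from bench import * gives the robot as it stands.
- The arm moves only by the tool drive_tool, never from a script. Its argument "plan" is a list that holds one entry, the list of rows, each a list of 5 numbers: the closure, from -1 (fully open) to 1 (shut), then the shift along the world's x, y, z in mm, then the turn about the world's z in degrees. A call has 1 to 20 rows; each row shifts and turns the commanded pose from where the row before left it; what a row does not reach is not made up. A row lasts 1/12 s, in which the tool goes at most 41.7 mm and 7.16 degrees, less where a joint would pass 70% of its speed; a pose out of reach is approached as far as the arm can. A call is refused whole if a number of a shift passes 41.7 or a number of a turn 7.16, either way. A call with a gripper value outside its range is refused whole. The fingers move at their own pace and stop on an object; the grip force is fixed at half the most. Time passes only in rows, so rows that do not move let the fingers close. It gives the time, the measured TCP pose, the force, the opening and the grip force at its end, in the units of the state.
- read_state(): the state, without advancing time (a new reading comes with each control period).
- get_image(name): name is "side" or "top"; returns (picture, depth): 480x640x3 uint8, red, green, blue; 480x640 float32, mm along the optical axis (not along the pixel's ray), 0 where there is no reading.
- camera_model(name): a dict with "fx", "fy", "cx", "cy" (pixels), "R" (3x3) and "t" (3): a world point X has camera coordinates R X + t. Camera axes: x right, y down, z forward; pixel columns grow to the right and rows downward; lengths in mm; the calibration is good to about 2 mm. A picture is of the moment at which its call begins. camera_model takes no time and is no camera call.
- job_done(): hands the job in; it is judged then, once.
The state is a dict: "clock": time; "joints": joint angles; "joint_vel": joint speeds; "joint_efforts": joint torques, N m; "position": TCP position; "ee_rot": TCP orientation; "contact_force": force on the tool from outside, world axes, zero at the start; "wrist_torque": the same for the moment, N m; "gripper_width": finger opening in mm; "grasp_force": force on a finger pad.
Only numpy, scipy, OpenCV 4.12 (cv2) and the standard library are available. Lean on these libraries where they do the work, as an engineer would, in place of code of your own. Each camera call takes 0.05 s, during which the arm holds its last target. There are 200 camera calls.

### The job

The bolt on the medicine pen's gate has sagged behind its bent keeper. Lift the guard plate off its pins and lay it down flat on the counter, handle tab up, without dropping it; then lift the bolt by its knob, draw it back over the keeper's lip, and swing the sprung gate towards the robot until it stands ajar by about a hand's width (some 20 degrees). Finish while still holding the gate there with the gripper, bolt drawn back, guard plate lying clear of the gate, and leave the bottle, jar and carton beside the pen alone.

Things in the scene. Friction and masses are not known exactly. Their poses are not given: they have to be found in the camera images.
- pen: Fixed low steel-bar stock pen, open on top, 410 mm wide (y), 240 deep, fence 140 high, bottles in it up to 90. Origin: on the counter under the middle of the gate; x points into the pen, away from the robot, y along the closed gate, z up. Yaw within 0.25 rad. Posts 30 mm square, 136 high: keeper post at y = -188 mm, hinge post at +188. Free counter in front (pen x < -30 mm).
- gate: Barred gate at pen x = 0, y -156 to +151 mm, 20 to 140 mm above the counter. Origin on its hinge axis (pen y = +165 mm) at counter height; axes as the pen's when closed. On its top rail is the bolt housing: plate 64 x 220 mm, top at 145 mm, and two slotted guide blocks 62 (x) x 16 (y) mm, up to 212 mm high, at pen y = -125 and +55, each with an upright pin, 8 mm thick, 16 mm high.
- gate_swing (a joint): Gate hinge, rad: 0 closed; grows to 1.2 as the free end swings towards the robot (pen -x), clockwise seen from above. A spring always closes it: 0.4 N m when shut, 0.58 N m at 0.35 rad (2 to 3 N at the knob). It cannot open while the bolt's nose collar is in the keeper.
- gate_hinge (a point): Point on the gate's vertical hinge axis, 140 mm above the counter, at pen x = 0, y = +165 mm. The bolt knob is 235 mm from this axis with the bolt home, about 195 mm with it drawn.
- bolt_knob (a point): Middle of the bolt's upright knob: dark cylinder, 20 mm in diameter, 26 mm high, on a 12 mm stem. Bolt home: pen x = 0, y = -70 mm, 197 mm above the counter. Below it run the 12 mm rod (axis 37 mm lower, along the gate) and the housing plate (52 mm lower). Reached from above once the guard plate is off; the fingers fit in front of and behind it (pen -x and +x).
- bolt_lift (a joint): Height of the sagging bolt in its tall guide slots, m: 0 sagged (it falls back there by its weight, 0.2 to 0.35 kg), 0.024 fully lifted, staying level. The nose collar clears the keeper's lip from about 0.010.
- bolt_draw (a joint): Travel of the bolt along the gate towards the hinge (gate +y), m: 0 home, 0.045 drawn to its stop; starts at 0 to 0.003. Stays where left (friction about 1 N). Sagged, its collar catches behind the lip at about 0.006; lifted, it slides freely; from 0.028 the collar is out of the keeper and the gate is free.
- keeper_lip (a point): Top edge of the keeper's bent lip on the keeper post, pen y = -177 mm, 153 mm above the counter. The bolt's nose collar (32 mm in diameter, 10 mm long, its middle 119 mm from the knob's axis) hangs 9 mm below this edge, on its pen -y side. A 67 mm high cheek in front of the collar stops the gate; the collar cannot be lifted over the cheek.
- cover: Loose aluminium guard plate 60 x 220 x 4 mm, 0.13 to 0.22 kg, its long side (y) along the gate, with two 11 mm holes 90 mm either side of the middle that sit over the two pins; it covers the bolt. Origin: centre of its underside, at the start 212 mm above the counter at pen x = 0, y = -35 mm. It must rise 16 mm to leave the pins.
- cover_tab (a point): Grip point of the plate's upright handle tab, 30 mm above the plate's underside, over its middle. The tab is 10 mm thick (plate x), 60 mm long (plate y) and its top is 40 mm above the underside.
- syrup: Bystander: amber bottle, 56 mm in diameter, 130 mm high, standing on the counter beside the pen's keeper post. Origin: centre of its foot.
- jar: Bystander: white jar, 60 mm in diameter, 75 mm high, on the counter in front of the bottle. Origin: centre of its foot.
- carton: Bystander: pale carton 60 x 90 x 70 mm on the counter beside the pen's hinge side. Origin: centre of its underside.
Mind the look-alikes: they are no part of the job. Of the things shaped like the cover, the aluminium one is meant.

How it is judged:
By the outcome, as a careful person would: the job done as asked, in the order asked, and still so for the second after the job is handed in, while the arm keeps its last pose, push and grip.
It also fails if it takes over 54 s, if anything falls off the work surface, if the arm or the gripper's body presses on something with over 40 N, if the wrist force passes 120 N, or if a joint passes its speed limit or range.

## Working session

There is one attempt and no reset: what is moved stays moved. The work goes in short steps, Python scripts to look and compute and a tool call to move; the robot and the scene stay as the last step left them, time stands still between calls to the robot, and variables do not carry over. Pictures are saved under pics/ and viewed, at most 10 in all, crops included, and the job is handed in when it is done.

Besides the shell and the picture viewer there is one more tool, called after ">>>" as name([rows], argument=value, ...), one row to a line, values as JSON. drive_tool: Moves the arm, as the interface text tells. Its arguments: {"type":"object","properties":{"plan":{"type":"array"}},"required":["plan"]}

```bash
mkdir -p pics; ls
python3 - <<'E'
from bench import *
import cv2,numpy as np
for n in("side","top"):
    p,d=get_image(n); cv2.imwrite(f"pics/{n}0.png",p[:,:,::-1]); np.save(f"pics/{n}0.npy",d)
    m=camera_model(n); print(n,m["fx"],m["cx"],m["cy"],np.round(m["R"],3).tolist(),np.round(m["t"],1), (-np.array(m["R"]).T@m["t"]).round())
s=read_state();print(s)
E
```

```text
pics
side 435.70175446901777 318.48375615577555 242.38523125465298 [[0.976, -0.215, -0.02], [-0.169, -0.703, -0.691], [0.135, 0.679, -0.722]] [-553.5  259.5  988.1] [ 451. -607.  882.]
top 577.991012675683 332.6772986400882 247.13527974433532 [[0.011, -1.0, -0.013], [-0.996, -0.01, -0.092], [0.092, 0.014, -0.996]] [  46.4  582.2 1463.5] [ 445.   32. 1511.]
{'clock': 0.1, 'joints': array([ 1.46860710e+00,  3.85489456e-01,  6.77561254e-03, -4.28997186e-04,
       -1.19400566e+00, -2.58627025e-01]), 'joint_vel': array([-1.40269170e-03, -1.13343827e-03,  1.83425245e-03,  3.03037172e-03,
        5.41486511e-05, -2.16599904e-04]), 'joint_efforts': array([-4.77603244e-04, -3.93319809e+01,  1.88928258e+01,  4.19791013e+00,
       -2.60210356e-03,  5.01220313e-06]), 'position': array([220.43491685, 584.28455555, 230.33108668]), 'ee_rot': array([ 9.83755871e-01, -1.79508835e-01, -1.23628268e-04,  9.74227470e-04]), 'contact_force': array([ 0.75494045, -0.10526578,  0.44548548]), 'wrist_torque': array([ 0.03448121,  0.04414828, -0.01118069]), 'grasp_force': 0.0, 'gripper_width': 85.50475848461933}
```

View pics/side0.png

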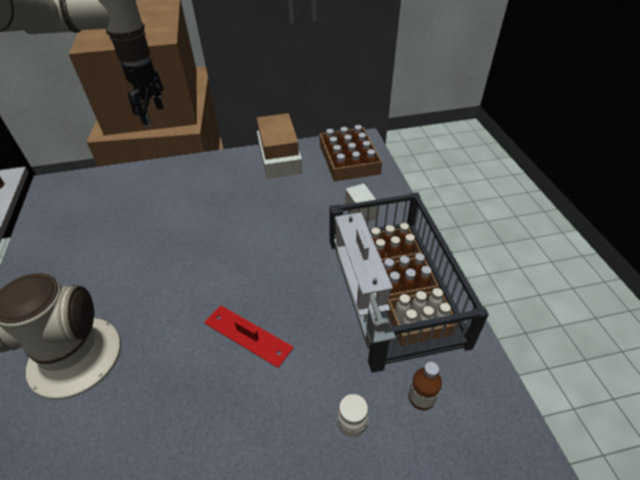

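View pics/top0.png

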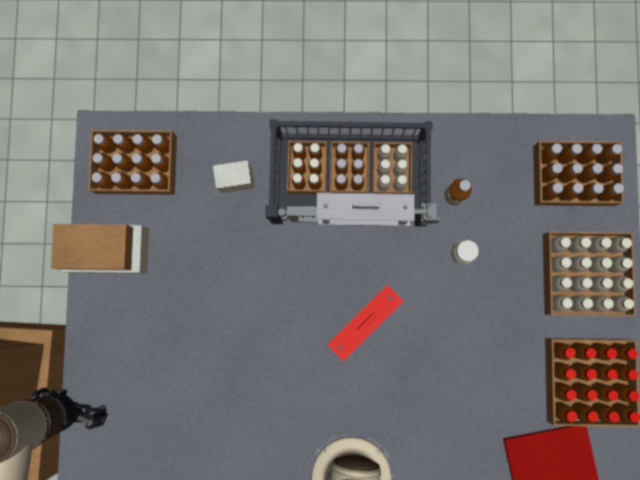

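The side view shows the pen on the right, with the aluminium plate around (362,250) and the red decoy at (248,335). In the top view the plate is centred near (365,208), the keeper post is at (430,212), the hinge post at (273,214) and the free counter lies below. Next I'll measure.

```bash
cat > h.py <<'E'
from bench import *
import cv2,numpy as np
def cloud(n,d):
    m=camera_model(n);v,u=np.mgrid[:480,:640]
    c=np.stack([(u-m["cx"])/m["fx"]*d,(v-m["cy"])/m["fy"]*d,d],-1)
    return (c-np.array(m["t"]))@np.array(m["R"])
def ray(n,u,v,z):
    m=camera_model(n);R=np.array(m["R"]);o=-R.T@np.array(m["t"])
    k=R.T@[(u-m["cx"])/m["fx"],(v-m["cy"])/m["fy"],1]
    return o+k*(z-o[2])/k[2]
def tri(pa,pb):
    A=[]
    for n,(u,v) in(("top",pa),("side",pb)):
        m=camera_model(n);K=np.array([[m["fx"],0,m["cx"]],[0,m["fy"],m["cy"]],[0,0,1]])
        A.append(K@np.c_[m["R"],m["t"]])
    X=cv2.triangulatePoints(A[0],A[1],np.array(pa,float).reshape(2,1),np.array(pb,float).reshape(2,1))
    return (X[:3]/X[3]).ravel()
E
python3 - <<'E'
from h import *
cen={}
for n in("top","side"):
    p=cv2.imread(f"pics/{n}0.png");d=np.load(f"pics/{n}0.npy");P=cloud(n,d)
    hsv=cv2.cvtColor(p,cv2.COLOR_BGR2HSV)
    m=((P[...,2]>203)&(P[...,2]<222)&(P[...,0]>350)&(P[...,0]<800)&(abs(P[...,1])<350)&(hsv[...,2]>110)).astype(np.uint8)
    m=cv2.morphologyEx(m,cv2.MORPH_OPEN,np.ones((3,3)))
    k,l,s,c=cv2.connectedComponentsWithStats(m);i=1+s[1:,4].argmax();q=(l==i)
    cn=max(cv2.findContours(q.astype(np.uint8),0,2)[0],key=cv2.contourArea)
    r=cv2.minAreaRect(cn);print(n,s[i],r,np.median(P[q][:,2]))
    b=cv2.boxPoints(r);W=np.array([ray(n,*x,np.median(P[q][:,2])) for x in b]);print(W.round(1),W.mean(0).round(1))
    # tab: higher points
    t=(P[...,2]>238)&(P[...,2]<262)&(P[...,0]>350)&(P[...,0]<800)&(abs(P[...,1])<300)
    T=P[t];print("tab",t.sum(),T.mean(0).round(1),np.percentile(T,[2,98],axis=0).round(1).tolist())
    Q=P[t][:,:2];e=np.linalg.eigh(np.cov(Q.T))[1][:,1];print("tab ang",np.degrees(np.arctan2(e[1],e[0])))
    cv2.imwrite(f"pics/{n}crop.png",cv2.resize(p[170:250,255:455] if n=="top" else p[180:380,300:500],None,fx=4 if n=="top" else 3,fy=4 if n=="top" else 3,interpolation=2))
E
```

```text
top [ 317  193   97   29 2319] ((364.9936828613281, 206.99993896484375), (96.33404541015625, 27.03580665588379), 0.7252243161201477) 215.75121460507452
[[ 625.7   86.6  215.8]
 [ 687.7   86.7  215.8]
 [ 686.7 -131.8  215.8]
 [ 624.9 -130.9  215.8]] [656.3 -22.4 215.8]
tab 158 [656.3 -22.1 250.7] [[651.8, -51.5, 239.2], [661.9, 7.6, 257.2]]
tab ang 89.96564374553697
side [ 336  213   56   81 1987] ((363.1961669921875, 252.10293579101562), (85.19718933105469, 31.591854095458984), 71.28826141357422) 216.07692224091468
[[ 627.4   87.6  216.1]
 [ 702.1  104.5  216.1]
 [ 686.5 -130.9  216.1]
 [ 624.  -140.8  216.1]] [660.  -19.9 216.1]
tab 167 [656.5 -25.9 249.1] [[652.5, -52.5, 238.7], [662.1, 6.3, 253.7]]
tab ang 90.26043010880639
```

View pics/topcrop.png

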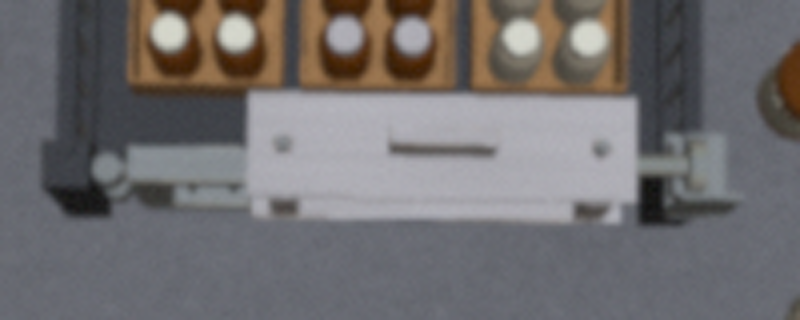

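View pics/sidecrop.png

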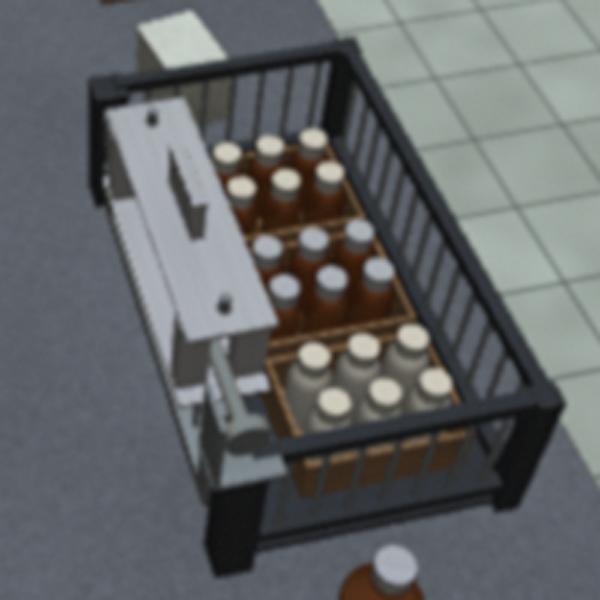

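The crops confirm the aluminium plate sitting on both pins, with yaw about 0. Its centre is near (656.4, -22.3) and its tab runs along y. I'll move above the tab.

>>> drive_tool([
  [[-1,21.8,-30.4,5,-3.47],[-1,21.8,-30.4,5,-3.47],[-1,21.8,-30.4,5,-3.47],[-1,21.8,-30.4,5,-3.47],[-1,21.8,-30.4,5,-3.47],[-1,21.8,-30.4,5,-3.47],[-1,21.8,-30.4,5,-3.47],[-1,21.8,-30.4,5,-3.47],[-1,21.8,-30.4,5,-3.47],[-1,21.8,-30.4,5,-3.47],[-1,21.8,-30.4,5,-3.47],[-1,21.8,-30.4,5,-3.47],[-1,21.8,-30.4,5,-3.47],[-1,21.8,-30.4,5,-3.47],[-1,21.8,-30.4,5,-3.47],[-1,21.8,-30.4,5,-3.47],[-1,21.8,-30.4,5,-3.47],[-1,21.8,-30.4,5,-3.47],[-1,21.8,-30.4,5,-3.47],[-1,21.8,-30.4,5,-3.47]],
])

```text
clock: 1.77
position: [657.2, -24.9, 331.0]
ee_rot: [-0.706, 0.709, 0.0, -0.0]
contact_force: [0.5, 1.5, -0.2]
gripper_width: 85.3
grasp_force: 0.0
```

>>> drive_tool([
  [[-1,0,0,0,0],[-1,0,0,0,0],[-1,0,0,0,0]],
])

```text
clock: 2.02
position: [656.3, -23.3, 330.3]
ee_rot: [-0.707, 0.708, 0.001, -0.001]
contact_force: [-0.1, 0.0, -0.1]
gripper_width: 85.7
grasp_force: 0.0
```

>>> drive_tool([
  [[-0.3,0,0,-15,0],[-0.3,0,0,-20,0],[-0.3,0,0,-20,0],[-0.3,0,0,-20,0],[-0.3,0,0,-15,0],[-0.3,0,0,-10,0],[-0.3,0,0,-5,0],[-0.3,0,0,0,0]],
])

```text
clock: 2.68
position: [655.9, -22.4, 225.5]
ee_rot: [0.707, -0.707, -0.001, 0.001]
contact_force: [0.3, 0.5, 0.0]
gripper_width: 55.5
grasp_force: 0.0
```

>>> drive_tool([
  [[0.3,0,0,0,0],[0.6,0,0,0,0],[1,0,0,0,0],[1,0,0,0,0],[1,0,0,0,0],[1,0,0,0,0],[1,0,0,0,0],[1,0,0,0,0],[1,0,0,0,0]],
])

```text
clock: 3.43
position: [657.2, -23.2, 227.5]
ee_rot: [-0.707, 0.707, -0.001, 0.001]
contact_force: [0.7, 0.5, 4.7]
gripper_width: 8.8
grasp_force: 60.1
```

>>> drive_tool([
  [[1,0,0,3,0],[1,0,0,4,0],[1,0,0,6,0],[1,0,0,8,0],[1,0,0,10,0],[1,0,0,10,0],[1,0,0,10,0],[1,0,0,5,0],[1,0,0,0,0]],
])

```text
clock: 4.18
position: [657.3, -23.2, 284.7]
ee_rot: [-0.707, 0.707, -0.001, 0.001]
contact_force: [0.2, -0.1, -0.6]
gripper_width: 8.6
grasp_force: 59.1
```

Run:
```python
from h import *
a=[]
for n in("top","side"):
    p,d=get_image(n); cv2.imwrite(f"pics/{n}1.png",p[:,:,::-1]); np.save(f"pics/{n}1.npy",d)
    a.append(p[:,:,::-1][150:360,250:500] if n=="side" else p[:,:,::-1][160:370,240:490])
cv2.imwrite("pics/c1.png",cv2.resize(np.hstack(a),(800,336)))
# red decoy and its footprint
p=cv2.imread("pics/top1.png");h=cv2.cvtColor(p,cv2.COLOR_BGR2HSV)
m=(((h[...,0]<6)|(h[...,0]>174))&(h[...,1]>150)&(h[...,2]>120)).astype(np.uint8);m[:, 500:]=0
cn=max(cv2.findContours(m,0,2)[0],key=cv2.contourArea)
print([ray("top",*x,4).round() for x in cv2.boxPoints(cv2.minAreaRect(cn))])
```

```text
[array([333.,  62.,   4.]), array([486., -90.,   4.]), array([ 447., -130.,    4.]), array([294.,  22.,   4.])]
```

View pics/c1.png

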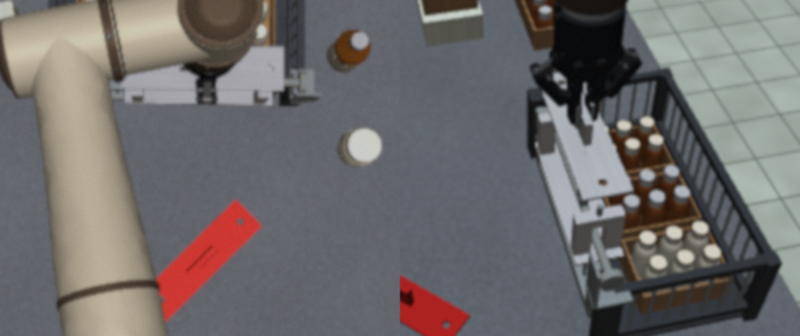

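Left panel (top view): the plate has shifted with the gripper. Right panel (side view): the plate hangs level, well above both pins, and its hole is visible at about (602,182). I'll carry it to the free counter on the hinge side of the red plate.

>>> drive_tool([
  [[1,-8,8,0,0],[1,-14,14,0,0],[1,-17,18,0,0],[1,-17,18,0,0],[1,-17,18,0,0],[1,-17,18,-10,0],[1,-17,18,-15,0],[1,-17,18,-20,0],[1,-17,18,-20,0],[1,-17,18,-20,0],[1,-17,17,-20,0],[1,-17,17,-20,0],[1,-15,13,-20,0],[1,-10,0,-20,0],[1,0,0,-20,0],[1,0,0,-15,0],[1,0,0,-10,0],[1,0,0,0,0],[1,0,0,0,0]],
])

```text
clock: 5.87
position: [439.0, 189.5, 72.0]
ee_rot: [-0.707, 0.707, -0.0, -0.001]
contact_force: [0.9, 1.0, -1.5]
gripper_width: 8.9
grasp_force: 59.1
```

>>> drive_tool([
  [[1,0,0,-8,0],[1,0,0,-12,0],[1,0,0,-12,0],[1,0,0,-8,0],[1,0,0,-5,0],[1,0,0,-3,0],[1,0,0,-2,0],[1,0,0,-1,0],[1,0,0,0,0],[1,0,0,0,0]],
])

```text
clock: 6.7
position: [439.9, 189.9, 21.6]
ee_rot: [-0.707, 0.708, -0.0, 0.0]
contact_force: [0.2, 0.3, -1.3]
gripper_width: 8.7
grasp_force: 59.1
```

>>> drive_tool([
  [[1,0,0,-1.5,0],[1,0,0,0,0],[1,0,0,-1.5,0],[1,0,0,0,0]],
])

```text
clock: 7.03
position: [439.5, 189.7, 18.2]
ee_rot: [-0.707, 0.708, 0.0, -0.0]
contact_force: [0.4, -0.8, -1.3]
gripper_width: 8.7
grasp_force: 59.1
```

>>> drive_tool([
  [[1,0,0,-1,0],[1,0,0,0,0],[1,0,0,-1,0],[1,0,0,0,0]],
])

```text
clock: 7.37
position: [439.5, 189.7, 16.1]
ee_rot: [-0.707, 0.708, 0.0, -0.0]
contact_force: [-0.3, -0.7, -1.9]
gripper_width: 9.2
grasp_force: 59.1
```

>>> drive_tool([
  [[1,0,0,-1,0],[1,0,0,0,0],[1,0,0,0,0]],
])

```text
clock: 7.62
position: [439.7, 189.8, 15.5]
ee_rot: [-0.707, 0.708, -0.0, 0.0]
contact_force: [-0.2, 0.4, -0.1]
gripper_width: 9.1
grasp_force: 59.4
```

>>> drive_tool([
  [[1,0,0,-1,0],[1,0,0,0,0],[1,0,0,0,0]],
])

```text
clock: 7.87
position: [439.7, 189.8, 15.4]
ee_rot: [-0.707, 0.707, -0.0, 0.0]
contact_force: [-2.3, -0.6, 10.3]
gripper_width: 8.9
grasp_force: 60.7
```

Contact felt, so I'll release and rise.

>>> drive_tool([
  [[0.6,0,0,0,0],[0.3,0,0,0,0],[0,0,0,0,0],[-0.3,0,0,0,0],[-0.3,0,0,0,0],[-0.3,0,0,0,0],[-0.3,0,0,10,0],[-0.3,0,0,20,0],[-0.3,0,0,30,0],[-0.3,0,0,40,0],[-0.3,0,0,40,0],[-0.3,0,0,40,0],[-0.3,0,0,40,0],[-0.3,0,0,40,0],[-0.3,0,0,20,0],[-0.3,0,0,0,0],[-0.3,0,0,0,0]],
])

```text
clock: 9.28
position: [439.6, 190.0, 295.3]
ee_rot: [-0.707, 0.708, 0.0, 0.001]
contact_force: [0.1, -0.4, -0.3]
gripper_width: 55.7
grasp_force: 0.0
```

Run:
```python
from h import *
a=[];s=read_state();print(s["position"])
for n in("top","side"):
    p,d=get_image(n); cv2.imwrite(f"pics/{n}2.png",p[:,:,::-1]); np.save(f"pics/{n}2.npy",d)
    a.append(p[:,:,::-1])
cv2.imwrite("pics/c2.png",np.hstack([cv2.resize(a[0][150:350,250:450],(400,400),interpolation=2),cv2.resize(a[1][190:370,300:480],(400,400),interpolation=2)]))
for n in("top","side"):
    P=cloud(n,np.load(f"pics/{n}2.npy"))
    b=(abs(P[...,0]-656)<60)&(P[...,1]<120)&(P[...,1]>-200)
    for lo,hi in((198,216),(180,200)):
        q=b&(P[...,2]>lo)&(P[...,2]<hi)
        k,l,st,c=cv2.connectedComponentsWithStats(q.astype(np.uint8))
        for i in range(1,k):
            if st[i,4]>8: Q=P[l==i]; print(n,lo,st[i].tolist(),c[i].round(1),Q.mean(0).round(1),Q.min(0).round(),Q.max(0).round())
```

```text
[439.62743572 189.98533721 295.26555433]
top 198 [322, 193, 7, 28, 172] [325.  206.7] [656.7  68.1 211.3] [626.  61. 206.] [689.  76. 216.]
top 198 [400, 194, 9, 29, 178] [404.  207.9] [ 655.7 -111.2  211.6] [ 625. -121.  198.] [ 688. -103.  216.]
top 198 [375, 204, 9, 9, 63] [379.  207.8] [655.8 -54.6 208.5] [647. -64. 199.] [665. -46. 213.]
top 198 [425, 218, 16, 3, 34] [432.1 219.4] [ 631.  -175.9  204.1] [ 629. -193.  198.] [ 634. -160.  211.]
top 180 [400, 196, 1, 10, 10] [400.  200.5] [ 675.9 -104.1  192.1] [ 666. -104.  188.] [ 686. -104.  197.]
top 180 [375, 210, 8, 4, 10] [377.9 211.7] [649.2 -53.2 192.9] [647. -62. 185.] [652. -46. 200.]
top 180 [400, 213, 8, 11, 18] [401.6 219.6] [ 631.3 -107.5  194.5] [ 625. -120.  182.] [ 646. -103.  200.]
top 180 [424, 219, 16, 3, 21] [431.  220.7] [ 630.  -175.5  189.3] [ 629. -194.  181.] [ 633. -159.  200.]
side 198 [336, 217, 29, 15, 260] [350.  223.9] [657.2  64.9 208.5] [627.  58. 198.] [690.  77. 215.]
side 198 [361, 260, 10, 11, 89] [365.6 264.8] [656.7 -57.5 207.5] [648. -65. 198.] [667. -47. 212.]
side 198 [358, 278, 33, 17, 333] [373.9 285.9] [ 656.4 -114.5  209.1] [ 626. -121.  198.] [ 689. -102.  216.]
side 198 [368, 308, 8, 18, 56] [371.6 316.5] [ 632.2 -177.9  204. ] [ 630. -196.  199.] [ 635. -159.  207.]
side 180 [336, 226, 29, 11, 145] [349.4 230.7] [655.7  61.8 190.5] [627.  59. 180.] [690.  76. 200.]
side 180 [361, 267, 10, 8, 44] [365.1 271.2] [655.5 -61.4 192. ] [648. -65. 180.] [666. -56. 199.]
side 180 [357, 289, 33, 11, 157] [372.6 293.4] [ 653.9 -118.3  190.6] [ 626. -122.  180.] [ 688. -104.  200.]
side 180 [367, 311, 9, 21, 53] [370.8 321.9] [ 631.2 -180.1  189.7] [ 630. -195.  180.] [ 635. -160.  200.]
```

View pics/c2.png

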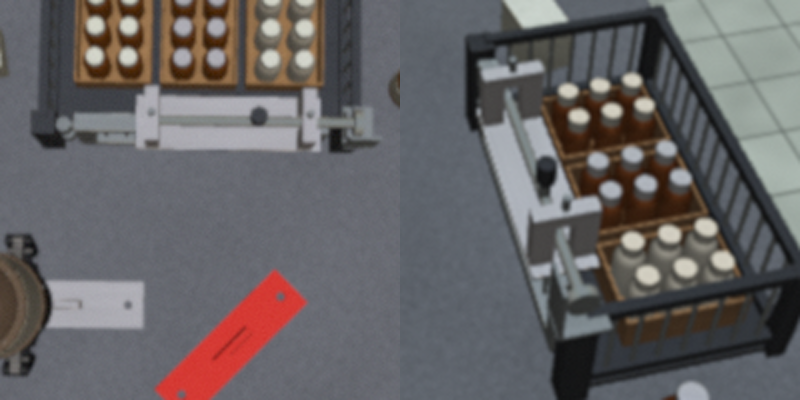

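Plate lies flat with the tab up; its visible right end is at (143,305). In the right panel the knob at (545,170) is exposed. Both views put it at about (656.3, -56), top z about 211. I'll go above it and descend.

>>> drive_tool([
  [[-0.3,8,-9,0,0],[-0.3,14,-16,0,0],[-0.3,18,-20,0,0],[-0.3,20,-23,0,0],[-0.3,20,-23,0,0],[-0.3,20,-23,0,0],[-0.3,20,-23,0,0],[-0.3,20,-23,0,0],[-0.3,20,-23,0,0],[-0.3,20,-23,0,0],[-0.3,20,-23,0,0],[-0.3,12,-12,0,0],[-0.3,4.5,-4.5,0,0],[-0.3,0,0,0,0],[-0.3,0,0,-20,0],[-0.3,0,0,-20,0],[-0.3,0,0,-15,0],[-0.3,0,0,0,0],[-0.3,0,0,0,0]],
])

```text
clock: 10.97
position: [655.1, -54.9, 238.4]
ee_rot: [0.707, -0.707, -0.001, 0.001]
contact_force: [0.0, -0.3, 0.8]
gripper_width: 55.4
grasp_force: 0.0
```

>>> drive_tool([
  [[-0.3,1,-1,-15,0],[-0.3,0,0,-18,0],[-0.3,0,0,-14,0],[-0.3,0,0,-8,0],[-0.3,0,0,-3,0],[-0.3,0,0,0,0],[-0.3,0,0,0,0]],
])

```text
clock: 11.55
position: [657.8, -56.6, 182.7]
ee_rot: [-0.707, 0.707, -0.001, 0.001]
contact_force: [-0.0, 0.3, -0.0]
gripper_width: 55.5
grasp_force: 0.0
```

>>> drive_tool([
  [[0.2,0,0,0,0],[0.4,0,0,0,0],[1,0,0,0,0],[1,0,0,0,0],[1,0,0,0,0],[1,0,0,0,0],[1,0,0,0,0],[1,0,0,0,0],[1,0,0,0,0]],
])

```text
clock: 12.3
position: [657.3, -56.8, 182.3]
ee_rot: [-0.707, 0.707, -0.0, 0.0]
contact_force: [-1.7, -0.1, 5.8]
gripper_width: 18.2
grasp_force: 58.7
```

>>> drive_tool([
  [[1,0,0,3,0],[1,0,0,4,0],[1,0,0,4,0],[1,0,0,4,0],[1,0,0,2,0],[1,0,0,0,0],[1,0,0,0,0]],
])

```text
clock: 12.88
position: [657.0, -56.8, 198.2]
ee_rot: [-0.707, 0.708, 0.0, -0.0]
contact_force: [0.3, -0.8, -2.8]
gripper_width: 18.2
grasp_force: 58.7
```

Lifted about 16 mm, now carrying the bolt's weight. Draw it back along +y.

>>> drive_tool([
  [[1,0,3,0,0],[1,0,4,0,0],[1,0,5,0,0],[1,0,6,0,0],[1,0,6,0,0],[1,0,6,0,0],[1,0,5,0,0],[1,0,3,0,0],[1,0,1,0,0],[1,0,0,0,0],[1,0,0,0,0]],
])

```text
clock: 13.8
position: [657.2, -17.1, 198.3]
ee_rot: [-0.707, 0.707, 0.0, 0.0]
contact_force: [0.2, 0.7, -3.3]
gripper_width: 17.9
grasp_force: 58.7
```

Now swing about the hinge at (657, 178), r = 195; a first 7° as a check.

>>> drive_tool([
  [[1,-3.4,0,0,-1],[1,-3.4,0.1,0,-1],[1,-3.4,0.2,0,-1],[1,-3.4,0.2,0,-1],[1,-3.4,0.3,0,-1],[1,-3.4,0.3,0,-1],[1,-3.4,0.4,0,-1],[1,0,0,0,0],[1,0,0,0,0]],
])

```text
clock: 14.55
position: [633.2, -16.3, 198.6]
ee_rot: [-0.662, 0.749, -0.0, 0.0]
contact_force: [1.9, 0.5, -3.2]
gripper_width: 18.1
grasp_force: 58.9
```

Force matches the spring, so the gate is moving freely.

>>> drive_tool([
  [[1,-3.4,0.4,0,-1],[1,-3.4,0.5,0,-1],[1,-3.4,0.6,0,-1],[1,-3.3,0.6,0,-1],[1,-3.3,0.7,0,-1],[1,-3.3,0.7,0,-1],[1,-3.3,0.8,0,-1],[1,-3.3,0.9,0,-1],[1,-3.3,0.9,0,-1],[1,-3.3,1,0,-1],[1,-3.2,1,0,-1],[1,-3.2,1.1,0,-1],[1,-3.2,1.1,0,-1],[1,0,0,0,0],[1,0,0,0,0],[1,0,0,0,0],[1,0,0,0,0]],
])

```text
clock: 15.97
position: [590.4, -6.1, 198.4]
ee_rot: [-0.573, 0.819, -0.0, -0.0]
contact_force: [2.8, -0.3, -3.7]
gripper_width: 18.0
grasp_force: 59.0
```

Run:
```python
from h import *
a=[]
for n in("top","side"):
    p,d=get_image(n);a.append(p[:,:,::-1])
    P=cloud(n,d)
    if n=="side":
        q=(P[...,2]>190)&(P[...,2]<215)&(P[...,0]>480)&(P[...,0]<700)&(P[...,1]<-70)&(P[...,1]>-140)
        print("keeper-side block",q.sum(),np.median(P[q],0),P[q].min(0),P[q].max(0))
cv2.imwrite("pics/c3.png",np.hstack([cv2.resize(a[0][130:370,200:500],(450,360)),cv2.resize(a[1][180:400,260:474],(350,360))]))
print(read_state()["position"],read_state()["contact_force"])
```

```text
keeper-side block 424 [555.8030403  -98.21689657 209.72472288] [ 527.66430974 -121.18495241  190.08668956] [589.24419657 -77.73976383 214.88547714]
[590.4346909   -6.1644076  198.31969651] [ 1.85757615 -0.8208979  -2.161311  ]
```

View pics/c3.png

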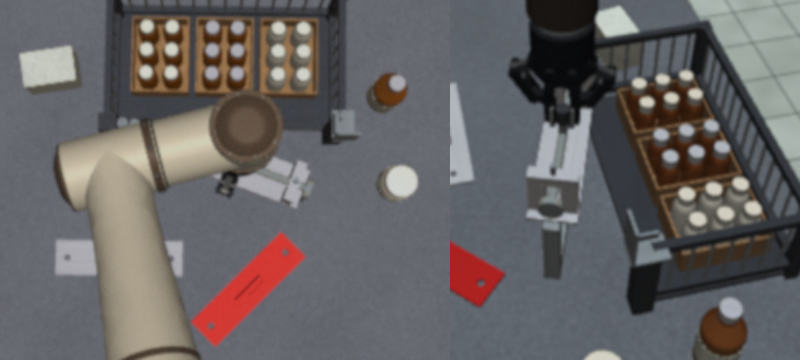

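The gate stands open at about 20° in both panels, with the gripper on the knob. The plate lies flat at left (60–180,258), and the bottle, jar and carton have not moved. Handing in.

```bash
python3 -c "
from bench import *
print(job_done())"
```

```text
the job is handed in; nothing more can be done
None
```

The job is handed in: the guard plate lies flat, tab up, on the counter clear of the gate, the bolt is drawn about 40 mm, and the gripper is holding the gate open at about 20°; the bottle, jar and carton were not touched.

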